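# Knock the catch free and hold the flanged spindle level above its nest

### The arm

A 6-joint arm with a two-finger parallel gripper is mounted at the origin on a cart in front of the work surface, level with it; the furniture and walls round the work are solid. World frame = base frame: x ahead of the robot, y to its left, z up, the work surface at z = 0. Lengths are in m, angles in rad, forces in N, time in s.
With the tool pointing down it reaches from about 0.3 to 0.775 m from the base axis. Payload 14.6 kg.
Tool frame: the origin (TCP) lies at the very end of the fingers, on their centre line; the grasp point (between the pads) lies 19 mm behind it; z points along the fingers, y is the line along which they close (so a half turn about z gives the same grasp; the last joint's range is limited). The gripper opens to 94 mm and grips with 3 to 60 N. Pads are 16 mm wide; open, the fingers measure 119 mm over their backs; the gripper's body (75 mm by 177 mm) begins 78 mm behind the grasp point.
Start: joints at [-1.321, 0.3, 1.521, -0, 1.321, -0.067], TCP at [0.171, -0.523, 0.205] pointing down, gripper open.
Joint ranges: [-3.03, 3.03], [-0.79, 2.21], [0.23, 2.52], [-1.04, 4.18], [0, 3.07], [-2.55, 2.55]. Speed limits (rad/s): [2.22, 2.22, 2.57, 3.14, 3.14, 3.14].

### API

Orientations are given as [roll, pitch, yaw] about the fixed x, y, z axes, in that order (R = Rz(yaw) Ry(pitch) Rx(roll)).
In Python, from station import ctrl, camera, camera_info, finder gives the robot as it stands.
- The arm moves only by the tool carry_out, never from a script. Its argument "motion" is a list of rows, each a list of 2 entries, a list of its own where there are three numbers: the shift along the tool's x, y, z as a fraction of full scale, then the turn about the tool's z as a fraction of full scale. A call has 1 to 12 rows; each row is the pose to reach, as a shift and turn from the pose commanded when the call began, along the tool's axes at that moment, turning the shorter way round; what a row does not reach only later rows make up. Full scale, the value 1, is 200 mm for a shift and 360 degrees for a turn. A row lasts 1/10 s, in which the tool goes at most 50 mm and 8.59 degrees, less where a joint would pass 70% of its speed; a pose out of reach is approached as far as the arm can. A call with a number of a shift or a turn outside -1 to 1 is refused whole. A call with a gripper value outside its range is refused whole. "hand" is the closure, from -1 (fully open) to 1 (shut), set as the call begins (left out, the last holds). The fingers move at their own pace and stop on an object; "force" is the grip in N (left out, the last holds). Time passes only in rows, so rows that repeat a pose let the fingers close. It gives the time, the measured TCP pose, the force, the opening and the grip force at its end, in the units of the state.
- ctrl.get_obs(): the state, without advancing time (a new reading comes with each control period).
- camera(name): name is "scene" or "top" or "wrist"; returns (picture, depth): 480x640x3 uint8, blue, green, red; 480x640 float32, m along the optical axis (not along the pixel's ray), 0 where there is no reading.
- camera_info(name): a dict with "camera_matrix" (3x3 intrinsics, pixels), "origin" and "attitude" of the camera in the world. Camera axes: x right, y down, z forward; pixel columns grow to the right and rows downward; lengths in m; the calibration is good to about 2 mm. A picture is of the moment at which its call begins: read the wrist's pose just before it. camera_info takes no time and is no camera call; for the wrist camera it gives the pose at the moment of the call.
- ctrl.hand_in(): hands the job in; it is judged then, once.
Trained networks look in the newest picture that a camera, given by its name, has taken for a name from the list of things; names that differ only in an ending like _2 or _b are one class to them, and where a whole thing is asked for, a point or a joint stands for the part that bears it (a point fixed in the world has none). Each returns a list of dicts, best first, with "conf" (0 to 1); they miss things now and then, are a little off and sometimes report something else, mostly with a low value. They report only what shows in the picture. A call takes as long as a camera call.
- finder.boxes_of(camera, query): "location" ([column, row] in pixels, amid what is visible of it).
- finder.cut_out(camera, query): "mask" (480x640 bool, what is visible of it) and "location" ([column, row] in pixels, amid what is visible of it).
- finder.pinpoint(camera, query): "location" ([column, row] in pixels: a listed point, or the origin of a listed thing).
The state is a dict: "time_s": time; "qpos": joint angles; "joint_vel": joint speeds; "tau": joint torques, N m; "ee_pos": TCP position; "eef_rot": TCP orientation; "force": force on the tool from outside, world axes, zero at the start; "moment": the same for the moment, N m; "grip_width": finger opening in m; "grip_force": force on a finger pad.
Only numpy, scipy, OpenCV 4.12 (cv2) and the standard library are available. Lean on these libraries where they do the work, as an engineer would, in place of code of your own. Each camera call takes 0.05 s, during which the arm holds its last target. There are 200 camera calls.

### The job

The flanged spindle is held down in its nest by a catch. Take the mallet from its rest, knock the red sprung pin fully down with it to open the catch, and put the mallet back on its rest; then lift the spindle straight up by its shaft, with the three loose brass sleeves staying on their studs, to about 10 cm above its seat. Finish while still holding it there over the nest, steady and level, so that its underside can be checked; leave the other things on the bench alone.

Things in the scene. Friction and masses are not known exactly. Their poses are not given: they have to be found in the camera images.
- nest: Fixed holding nest: grey steel base plate 120 (x) x 180 (y, from -115 to +65) x 12 mm; on it a round steel seat ring 80 mm across, its top 42 mm above the bench, with a 26 mm bore. On its -y side, 88 mm from the bore's axis, stands the guide of the red pin (44 x 26 mm, 75 mm high). Origin on the bench under the bore's axis; z up.
- catch_nose (a point): Tip of the catch, a dark steel hook 14 mm wide between seat and red pin, top 64 mm above the bench. Closed, its nose reaches 7 mm over the rim of the spindle's flange (2 mm above it) and keeps the spindle down; as the pin goes down it swings outward, clear of the flange.
- release_pin (a joint): Travel of the sprung red pin in m: 0 = up (catch closed), 0.014 = fully down, against its stop (catch open, swung outward away from the flange). It moves straight down, needs about 10 N, and stays where it is driven; anything short of 0.0115 may leave the catch in the way.
- pin_top (a point): Centre of the top of the red pin's cap, where the mallet strikes; cap 29 mm across, 104 mm above the bench when up and 90 mm when fully down. It moves with the pin.
- spindle: Loose steel spindle, 0.4 to 0.75 kg: flange 116 mm across, 10 mm thick; plain round shaft 28 mm across, rising to 83 mm above the flange's underside (grip it from above, at 45 to 80 mm, any yaw); below, a pilot 24 mm across, 18 mm long, in the nest's bore; three studs 38 mm off the axis, tops at 32 mm. Origin: centre of the flange underside, 42 mm above the bench when seated; z up the shaft.
- sleeve_1: Loose brass spacer sleeve 1, 22 mm across, 12 mm bore, 18 mm high, slipped over a stud of the spindle; origin at the centre of its underside, which stands 10 mm above the flange's underside.
- sleeve_2: Loose brass spacer sleeve 2, 22 mm across, 12 mm bore, 18 mm high, slipped over a stud of the spindle; origin at the centre of its underside, which stands 10 mm above the flange's underside.
- sleeve_3: Loose brass spacer sleeve 3, 22 mm across, 12 mm bore, 18 mm high, slipped over a stud of the spindle; origin at the centre of its underside, which stands 10 mm above the flange's underside.
- mallet: Loose soft-face mallet, about 0.5 kg, 258 mm long: black head 78 mm from face to face, 45 mm across; round wooden handle 27 mm thick. It starts with the head standing on one face and the handle level. Its x axis runs from face to face (down at the start), its y axis along the handle towards the head; origin beside the handle (its axis passes 18 mm from it), 106 mm from the head's axis.
- mallet_head (a point): Centre of the mallet's head, on the line between its two faces; 51 mm above the bench while the mallet is in its rest.
- mallet_face (a point): Centre of the mallet's lower (striking) face, 39 mm below mallet_head when the mallet is held as it stands in the rest.
- mallet_grip (a point): Point on the axis of the handle 60 mm from the head's axis, close to the mallet's balance point: the place to grip, from above, fingers on the handle's two sides. In the rest it is 51 mm above the bench and 41 mm above the rest's board.
- mallet_rest: Fixed wooden rest for the mallet: board 270 x 80 x 10 mm (x -220 to +50 mm); rubber pad 60 mm across, top 12 mm above the bench, under the mallet's head; at x = -195 mm a fork (notch 46 mm wide centred at y = +8 mm, floor 37 mm, prongs 57 mm above the bench) for the end of the handle. Origin on the bench under the pad's middle; x from fork to pad, z up.
- dial_gauge: Bystander: dial indicator lying on its back, dial 58 mm across, 22 mm high, 123 mm long with its stem; origin near the dial. Leave alone.
- bearing: Bystander: ball bearing lying flat, 62 mm across, 16 mm high; origin at the centre of its underside. Leave alone.
- thread_locker: Bystander: small red bottle standing upright, 36 mm across, 96 mm high; origin at the centre of its underside. Leave alone.

How it is judged:
On the way, in this order (a step that is already met when the one before it is completed fails the run):
1. the red pin is driven fully down (at least 11.5 mm) by the mallet (value of joint release_pin above 0.0115 m and contact force between mallet and release_pin above 1 N), for 0.05 s.
2. the mallet lies back on its rest, let go and still (contact force between mallet and the fingers below 0.1 N and distance between mallet_head and mallet_rest below 0.075 m and contact force between mallet and mallet_rest above 0.5 N and linear speed of mallet below 0.02 m/s), for 0.2 s.
3. the spindle is lifted clear of its nest (its flange 25 mm above the seat) (z of spindle in the frame of nest above 0.067 m and contact force between spindle and nest below 0.1 N), for 0.1 s.
At the end, for the whole second after the job is handed in: Spindle held by the fingers alone over the nest (within 50 mm), flange 60 to 150 mm above the seat, within 4 degrees of level, still; three sleeves on their studs; pin still down (over 10.5 mm); mallet released at rest on its rest, head's centre within 75 mm of the rest's origin (all of step 2 and z of spindle in the frame of nest between 0.102 and 0.192 m and horizontal distance between spindle and nest below 0.05 m and angle between spindle's own z axis and vertical below 0.07 rad and linear speed of spindle below 0.02 m/s and angular speed of spindle below 0.15 rad/s and contact force between spindle and the fingers above 2 N and contact force between spindle and nest below 0.1 N and contact force between spindle and mallet below 0.1 N and z of sleeve_1 in the frame of spindle between 0.005 and 0.017 m and z of sleeve_2 in the frame of spindle between 0.005 and 0.017 m and z of sleeve_3 in the frame of spindle between 0.005 and 0.017 m and value of joint release_pin above 0.0105 m); the arm keeps its last pose, push and grip.
It fails at once if the fingers or the arm press the red pin: only the mallet may drive it (contact force between release_pin and the fingers above 1 N or contact force between release_pin and the arm above 1 N).
It fails at once if the mallet knocks against the spindle (contact force between mallet and spindle above 2 N).
It fails at once if the spindle is tipped by more than 11 degrees (angle between spindle's own z axis and vertical above 0.2 rad).
It fails at once if a sleeve comes off its stud (z of any of sleeve_1, sleeve_2, sleeve_3 in the frame of spindle above 0.03 m).
It fails at once if a bystander is moved by more than 30 mm (distance of any of dial_gauge, bearing, thread_locker from where it was at the start of the episode above 0.03 m).
It also fails if it takes over 54 s, if anything falls off the work surface, if the arm or the gripper's body presses on something with over 40 N, if the wrist force passes 120 N, or if a joint passes its speed limit or range.

## Working session

There is one attempt and no reset: what is moved stays moved. The work goes in short steps, Python scripts to look and compute and a tool call to move; the robot and the scene stay as the last step left them, time stands still between calls to the robot, and variables do not carry over. Pictures are saved under pics/ and viewed, at most 10 in all, crops included, and the job is handed in when it is done.

Besides the shell and the picture viewer there is one more tool, called after "Emit:" as a command line: name --argument value ..., lists and objects as JSON in quotes. carry_out: Moves the arm, as the interface text tells. Its arguments: {"type":"object","properties":{"motion":{"type":"array","items":{"type":"array"}},"hand":{"type":"number"},"force":{"type":"number"}},"required":["motion"]}

```bash
mkdir -p pics
cat > h.py <<'E'
import numpy as np, cv2
from scipy.spatial.transform import Rotation as R
from station import ctrl, camera, camera_info, finder
def info(n):
    i=camera_info(n); K=np.array(i["camera_matrix"]); o=np.array(i["origin"]); a=np.array(i["attitude"],float)
    A=a if a.shape==(3,3) else R.from_euler('xyz',a).as_matrix()
    return K,o,A
def ray(I,p):
    K,o,A=I; return o, A@np.linalg.solve(K,[p[0],p[1],1.])
def atz(I,p,z):
    o,d=ray(I,p); return o+d*(z-o[2])/d[2]
def tri(obs):
    M=np.zeros((3,3));b=np.zeros(3);L=[]
    for I,p in obs:
        o,d=ray(I,p); d=d/np.linalg.norm(d); P=np.eye(3)-np.outer(d,d); M+=P;b+=P@o;L.append((o,P))
    x=np.linalg.solve(M,b); return x,[round(float(np.linalg.norm(P@(x-o)))*1000,1) for o,P in L]
E
python3 - <<'E'
from h import *
import json
print(camera_info("top"),camera_info("scene"))
ims=[]
C={}
for n in("scene","top"):
    im,d=camera(n); ims.append(im); C[n]=info(n)
    for q in ["catch_nose","pin_top","spindle","mallet_head","mallet_face","mallet_grip","mallet","mallet_rest","nest","sleeve_1","dial_gauge","bearing","thread_locker"]:
        r=finder.pinpoint(n,q)[:3]
        for k in r:
            u,v=k["location"]; z=d[int(v),int(u)]
            K,o,A=C[n]; P=o+A@(np.linalg.solve(K,[u,v,1.])*z)
            print(n,q,round(k["conf"],2),np.round([u,v],1),np.round(P,3))
    cv2.imwrite(f"pics/{n}.png",im)
print(ctrl.get_obs())
E
```

```text
{'camera_matrix': array([[612.25138175,   0.        , 334.85309171],
       [  0.        , 612.25138175, 251.12453141],
       [  0.        ,   0.        ,   1.        ]]), 'origin': array([ 0.49641905, -0.0880621 ,  1.18653139]), 'attitude': array([-3.09128585e+00, -1.78089922e-03, -1.55736415e+00])} {'camera_matrix': array([[518.91947757,   0.        , 320.89462439],
       [  0.        , 518.91947757, 236.82556212],
       [  0.        ,   0.        ,   1.        ]]), 'origin': array([0.03932113, 0.60685371, 0.82762083]), 'attitude': array([-2.26372186,  0.00487812, -2.49571814])}
scene catch_nose 0.62 [290.1 281.2] [0.566 0.023 0.056]
scene pin_top 0.68 [308.9 259.4] [ 0.542 -0.013  0.104]
scene spindle 0.98 [273. 297.] [0.559 0.085 0.064]
scene spindle 0.72 [386.6 197.5] [ 0.554 -0.346  0.067]
scene mallet_head 0.66 [384.8 197.1] [ 0.559 -0.345  0.067]
scene mallet_face 0.8 [381.  207.6] [ 0.564 -0.339  0.035]
scene mallet_grip 0.56 [403.  206.3] [ 0.51  -0.353  0.055]
scene mallet 0.94 [418.7 216.7] [ 0.482 -0.394  0.009]
scene mallet 0.25 [305.9 220.6] [ 0.703 -0.203  0.013]
s
[... 1400 characters left out ...]
73.5] [ 0.705  0.173 -0.001]
{'time_s': 1.4, 'qpos': array([-1.32059415e+00,  2.99901161e-01,  1.52100395e+00, -6.29105183e-06,
        1.32071105e+00, -6.66025366e-02]), 'joint_vel': array([-0.00024525,  0.00071853,  0.00020427,  0.00055986,  0.00064154,
        0.00076108]), 'tau': array([-1.25339040e-03, -5.31656921e+01, -3.52917159e+01,  7.08452845e-02,
        2.13377253e-02, -1.35376911e-05]), 'ee_pos': array([ 0.17133324, -0.52261736,  0.20544327]), 'eef_rot': array([-3.14156879e+00,  4.51743897e-06,  3.16806268e-01]), 'force': array([ 0.0951601 , -0.12107522, -0.02001532]), 'moment': array([ 0.03431546, -0.03032305, -0.00175744]), 'grip_force': 0.0, 'grip_width': 0.09425747327614546}
```

View pics/top.png

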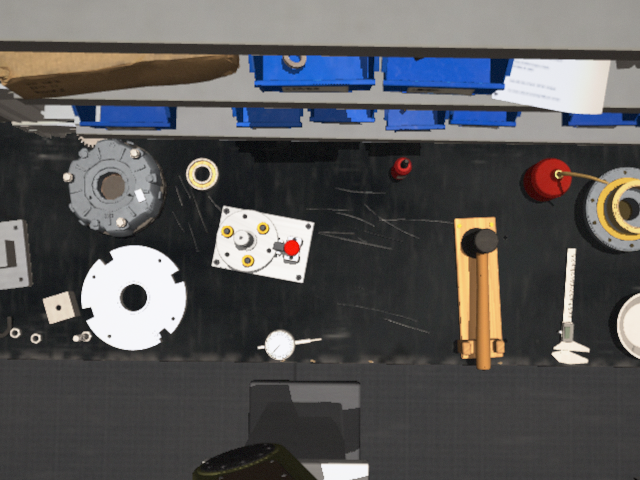

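View pics/scene.png

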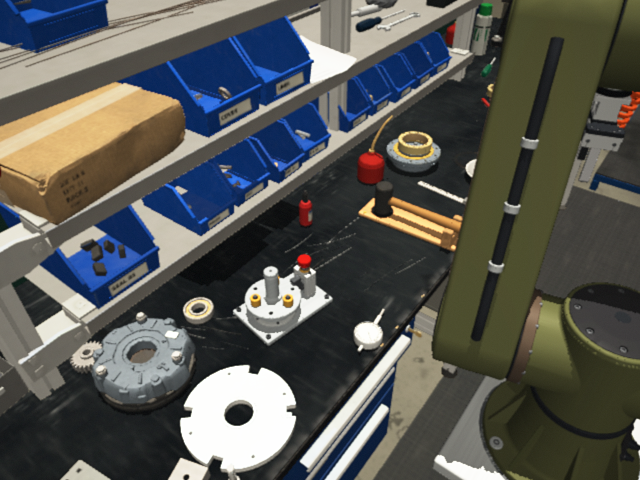

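The top view shows the mallet (head 486,241; handle running down to 484,368), the red pin at (292,247) and the shaft at (244,240). The scene view agrees, with the catch closed between shaft and pin. I'll move the wrist camera over the mallet.

Emit:
carry_out --motion '[[[0.2,-0.04,-0.05],0.01],[[0.42,-0.08,-0.1],0.03],[[0.64,-0.12,-0.15],0.05],[[0.84,-0.16,-0.2],0.05],[[0.84,-0.16,-0.2],0.05],[[0.84,-0.16,-0.2],0.05]]'

```text
time_s: 2.0
ee_pos: [0.3214, -0.4396, 0.2454]
eef_rot: [3.141, 0.0, 0.004]
force: [-0.3, 0.4, 0.4]
grip_width: 0.0941
grip_force: 0.0
```

Run:
```python
from h import *
s=ctrl.get_obs(); print(s["time_s"],s["ee_pos"],s["eef_rot"])
I=info("wrist"); print(I)
print(R.from_euler('xyz',s["eef_rot"]).as_matrix().T@(I[1]-s["ee_pos"]))
```

```text
2.0 [ 0.32136451 -0.43961652  0.24541269] [3.14141563e+00 1.04429506e-04 4.44770373e-03]
(array([[371.41306539,   0.        , 313.49570728],
       [  0.        , 371.41306539, 240.38969076],
       [  0.        ,   0.        ,   1.        ]]), array([ 0.39537868, -0.43871997,  0.42466149]), array([[ 4.66226070e-03, -9.66359821e-01, -2.57151628e-01],
       [-9.99989128e-01, -4.52638468e-03, -1.12032625e-03],
       [-8.13289121e-05,  2.57154056e-01, -9.66370418e-01]]))
[ 0.0739987  -0.00053562 -0.17925663]
```

```bash
cat > look.py <<'E'
from h import *
import sys,pickle,os
tag=sys.argv[1]; qs=sys.argv[2:]
s=ctrl.get_obs(); I=info("wrist"); im,d=camera("wrist"); cv2.imwrite(f"pics/{tag}.png",im)
db=pickle.load(open("db","rb")) if os.path.exists("db") else []
for q in qs:
    for k in finder.pinpoint("wrist",q)[:3]:
        u,v=k["location"]
        if k["conf"]<.3: continue
        K,o,A=I; P=o+A@(np.linalg.solve(K,[u,v,1.])*d[int(v),int(u)])
        print(q,round(k["conf"],2),np.round([u,v],1),np.round(P,4)); db.append((tag,q,I,(u,v)))
pickle.dump(db,open("db","wb")); np.savez(f"{tag}.npz",im=im,d=d,K=I[0],o=I[1],A=I[2])
s=ctrl.get_obs(); print(s["time_s"],s["ee_pos"],s["eef_rot"])
E
python3 look.py w1 mallet_head mallet_grip mallet_rest mallet_face mallet
```

```text
mallet_grip 0.76 [229.9   3.3] [ 0.5105 -0.3659  0.0619]
mallet 0.79 [212.   64.5] [ 0.4712 -0.3344  0.0108]
2.3 [ 0.3202006  -0.44034419  0.24521067] [-3.14123345e+00  2.63593830e-04  1.29740017e-03]
```

Emit:
carry_out --motion '[[[0.2,-0.1,0],0],[[0.42,-0.25,0],0],[[0.64,-0.4,0],0],[[0.7,-0.42,0],0],[[0.7,-0.42,0],0],[[0.7,-0.42,0],0]]'

```text
time_s: 2.9
ee_pos: [0.4602, -0.3559, 0.2452]
eef_rot: [-3.141, 0.001, 0.003]
force: [-0.7, 0.4, 0.7]
grip_width: 0.0941
grip_force: 0.0
```

```bash
python3 look.py w2 mallet_head mallet_grip mallet_rest mallet_face mallet
python3 - <<'E'
from h import *
import pickle
db=pickle.load(open("db","rb"))
for q in sorted({x[1] for x in db}):
    a={}
    for t,n,I,p in db:
        if n==q: a.setdefault(t,(I,p))
    if len(a)>1: print(q,*tri(a.values()))
# handle from depth
for t in("w1","w2"):
    f=np.load(t+".npz"); K,o,A,d=f["K"],f["o"],f["A"],f["d"]
    v,u=np.mgrid[:480,:640]; P=np.stack([(u-K[0,2])/K[0,0]*d,(v-K[1,2])/K[1,1]*d,d],-1)@A.T+o
    for x0 in np.arange(.36,.62,.02):
        m=(abs(P[...,0]-x0)<.003)&(P[...,2]>.045)&(P[...,2]<.12)&(abs(P[...,1]+.36)<.06)&(d>0)
        if m.sum()>5: print(t,round(x0,3),np.round([P[m][:,1].min(),P[m][:,1].max(),np.median(P[m][:,1]),P[m][:,2].max()],4))
E
```

```text
mallet_grip 0.56 [320.5 162. ] [ 0.5153 -0.3618  0.0621]
mallet 0.94 [300.5 212.4] [ 0.4568 -0.3406  0.0112]
3.2 [ 0.46014082 -0.35611047  0.24560469] [ 3.14141508e+00 -1.69197617e-04  1.41294765e-03]
mallet [ 0.46403559 -0.34271857  0.04716506] [1.0, 1.0]
mallet_grip [ 0.51476659 -0.3625775   0.04750199] [0.5, 0.5]
w1 0.36 [-0.3778 -0.3523 -0.367   0.0658]
w1 0.38 [-0.4031 -0.3246 -0.3662  0.0651]
w1 0.4 [-0.3771 -0.3532 -0.3661  0.0652]
w1 0.42 [-0.3762 -0.3533 -0.3667  0.0647]
w1 0.44 [-0.3761 -0.3534 -0.3659  0.0637]
w1 0.46 [-0.375  -0.3537 -0.3659  0.0632]
w1 0.48 [-0.3746 -0.3535 -0.3657  0.064 ]
w1 0.5 [-0.3741 -0.3533 -0.3653  0.0629]
w2 0.36 [-0.378  -0.3518 -0.3646  0.0649]
w2 0.38 [-0.4021 -0.325  -0.3634  0.0655]
w2 0.4 [-0.376  -0.3517 -0.3632  0.0648]
w2 0.42 [-0.3758 -0.3517 -0.3641  0.0649]
w2 0.44 [-0.3756 -0.3528 -0.3639  0.0636]
w2 0.46 [-0.3741 -0.3528 -0.3637  0.0638]
w2 0.48 [-0.3738 -0.3527 -0.3635  0.063 ]
w2 0.5 [-0.3736 -0.3527 -0.3634  0.0627]
w2 0.52 [-0.3732 -0.3527 -0.3632  0.0635]
w2 0.54 [-0.3729 -0.3517 -0.3621  0.0645]
w2 0.56 [-0.3811 -0.3417 -0.3614  0.0923]
w2 0.58 [-0.3826 -0.3402 -0.3613  0.0919]
```

View pics/w2.png

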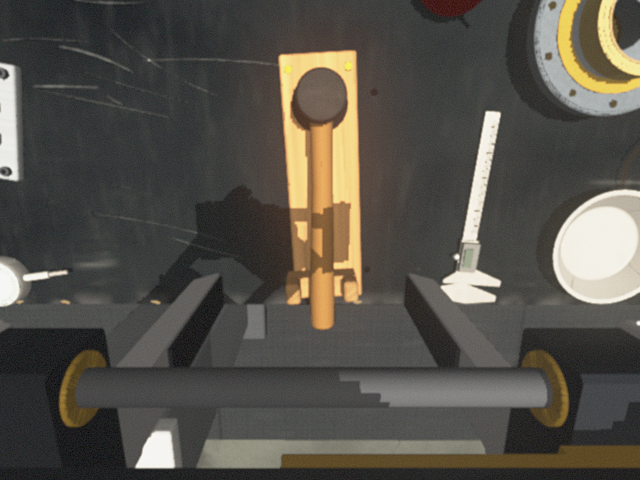

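Emit:
carry_out --motion '[[[0.15,0.02,0.2],-0.002],[[0.315,0.034,0.42],-0.002],[[0.315,0.034,0.65],-0.002],[[0.315,0.034,0.8],-0.002],[[0.315,0.034,0.8],-0.002],[[0.315,0.034,0.8],-0.002]]'

```text
time_s: 3.8
ee_pos: [0.5239, -0.3627, 0.0867]
eef_rot: [3.141, -0.001, 0.015]
force: [-0.1, -0.4, 0.3]
grip_width: 0.094
grip_force: 0.0
```

Emit:
carry_out --motion '[[[0,0,0.12],0],[[0,0,0.24],0],[[0,0,0.265],0],[[0,0,0.265],0],[[0,0,0.265],0]]'

```text
time_s: 4.3
ee_pos: [0.5246, -0.3629, 0.0348]
eef_rot: [3.14, -0.002, 0.015]
force: [-0.5, 0.5, 0.1]
grip_width: 0.0936
grip_force: 0.0
```

Emit:
carry_out --motion '[[[0,0,0],0],[[0,0,0],0],[[0,0,0],0],[[0,0,0],0],[[0,0,0],0],[[0,0,0],0],[[0,0,0],0],[[0,0,0],0],[[0,0,0],0],[[0,0,0],0]]' --hand 1 --force 60

```text
time_s: 5.3
ee_pos: [0.5238, -0.3622, 0.0325]
eef_rot: [3.142, -0.0, 0.015]
force: [0.1, -0.8, 0.1]
grip_width: 0.0257
grip_force: 60.0
```

Emit:
carry_out --motion '[[[0,0,-0.1],0],[[0,0,-0.25],0],[[0,0,-0.45],0],[[0,0,-0.65],0],[[0,0,-0.8],0],[[0,0,-0.85],0],[[0,0,-0.85],0]]'

```text
time_s: 6.0
ee_pos: [0.5239, -0.3622, 0.2026]
eef_rot: [3.141, -0.001, 0.015]
force: [0.2, -0.8, -5.0]
grip_width: 0.0257
grip_force: 60.0
```

Emit:
carry_out --motion '[[[-0.08,-0.15,0],0],[[-0.2,-0.35,0],0],[[-0.25,-0.55,0],0],[[-0.3,-0.75,0],0],[[-0.3,-0.9,0],0],[[-0.3,-0.9,0],0],[[-0.3,-0.9,0],0]]'

```text
time_s: 6.7
ee_pos: [0.4606, -0.1826, 0.2008]
eef_rot: [-3.141, 0.002, 0.016]
force: [-0.9, -0.1, -4.1]
grip_width: 0.026
grip_force: 60.0
```

```bash
python3 look.py w3 pin_top spindle catch_nose nest mallet_head mallet_face sleeve_1
```

```text
pin_top 0.76 [ 71.8 109.2] [ 0.5537 -0.01    0.1033]
pin_top 0.53 [16.5 93.5] [0.568  0.0606 0.0587]
spindle 0.74 [152.4 289.7] [ 0.3818 -0.0146  0.0184]
spindle 0.62 [17.1 95.3] [0.5666 0.06   0.0592]
nest 0.6 [49.7 97.7] [0.5658 0.0382 0.0528]
sleeve_1 0.88 [ 21.5 140.7] [0.5311 0.0598 0.0635]
sleeve_1 0.74 [36.4 62.5] [0.5895 0.0329 0.0696]
7.1 [ 0.46100834 -0.18345611  0.20219179] [-3.14142256e+00  3.32782157e-04  1.45549341e-02]
```

View pics/w3.png

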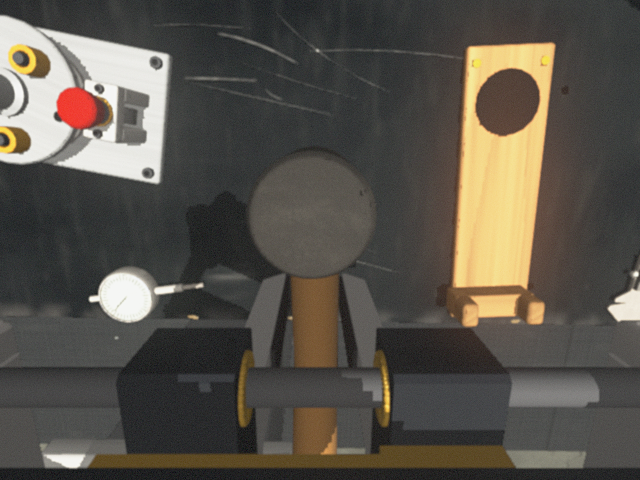

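The wrist view shows the red cap at (77,108), the empty rest on the right, and the mallet head at (312,213) held level. I'll compute cap, shaft and head centres.

Run:
```python
from h import *
f=np.load("w3.npz"); Iw=(f["K"],f["o"],f["A"])
def cloud(I,d):
    K,o,A=I; v,u=np.mgrid[:480,:640]; return np.stack([(u-K[0,2])/K[0,0]*d,(v-K[1,2])/K[1,1]*d,d],-1)@A.T+o
def red(im,P):
    b,g,r=[im[...,i].astype(int) for i in range(3)]
    return (r>120)&(g<60)&(b<60)&(abs(P[...,0]-.55)<.05)&(abs(P[...,1]+.01)<.05)&(P[...,2]>.08)
obs=[]; 
L=[("w3",f["im"],f["d"],Iw)]
for n in("top","scene"):
    im,d=camera(n); L.append((n,im,d,info(n)))
for n,im,d,I in L:
    P=cloud(I,d); m=red(im,P); Q=P[m]; v,u=np.nonzero(m); p=(u.mean(),v.mean()); obs.append((I,p))
    t=Q[Q[:,2]>np.percentile(Q[:,2],90)-.004]
    print(n,m.sum(),np.round(p,1),"top z",np.round(np.percentile(Q[:,2],[50,95]),4),"mid",np.round((Q.min(0)+Q.max(0))/2,4),"topmean",np.round(t.mean(0),4),"atz .1",np.round(atz(I,p,.1),4))
    m=(P[...,2]>.105)&(P[...,2]<.14)&(np.hypot(P[...,0]-.565,P[...,1]-.07)<.035)&(d>0); Q=P[m]
    if m.sum()>5: print("  shaft",m.sum(),np.round((Q.min(0)+Q.max(0))/2,4),np.round(Q.mean(0),4),Q[:,2].max())
    if n=="w3":
        m=(P[...,2]>.24)&(P[...,2]<.285)&(P[...,0]>.46)&(P[...,0]<.56)&(abs(P[...,1]+.18)<.04); Q=P[m]
        print("  head",np.round(Q.min(0),4),np.round(Q.max(0),4),np.round(np.median(Q,0),4))
        A_=np.c_[Q[:,:2],np.ones(len(Q))]; g=Q[:,2]>.25; print(np.linalg.lstsq(A_[g],Q[g][:,2],rcond=None)[0])
print(tri(obs)); print(tri(obs[:2]))
```

```text
w3 431 [ 75.1 108.9] top z [0.1038 0.1051] mid [ 0.5542 -0.0131  0.1025] topmean [ 0.5537 -0.012   0.1037] atz .1 [ 0.5541 -0.0103  0.1   ]
  head [ 0.4601 -0.2071  0.24  ] [ 0.5322 -0.1566  0.2839] [ 0.5069 -0.1804  0.2587]
[-0.10929613 -0.01240519  0.31249748]
top 180 [291.2 247.6] top z [0.1037 0.1071] mid [ 0.5564 -0.0121  0.1031] topmean [ 0.5561 -0.0113  0.1045] atz .1 [ 0.5564 -0.0117  0.1   ]
  shaft 223 [0.571  0.0751 0.1177] [0.5706 0.0742 0.1237] 0.1293885244922599
scene 129 [303.7 259.7] top z [0.1021 0.1058] mid [ 0.5541 -0.0113  0.0974] topmean [ 0.5541 -0.0105  0.1034] atz .1 [ 0.5535 -0.0099  0.1   ]
  shaft 202 [0.5692 0.0763 0.116 ] [0.5667 0.0788 0.1193] 0.12680781484109804
(array([ 0.55499047, -0.01086885,  0.09927834]), [1.2, 1.7, 0.8])
(array([ 0.55511775, -0.01185279,  0.10260413]), [1.1, 1.1])
```

Emit:
carry_out --motion '[[[0.05,-0.15,0],0],[[0.1,-0.35,0],0],[[0.16,-0.55,0],0],[[0.22,-0.75,0],0],[[0.22,-0.84,0],0],[[0.22,-0.84,0.1],0],[[0.22,-0.84,0.25],0],[[0.22,-0.84,0.25],0],[[0.22,-0.84,0.25],0]]'

```text
time_s: 8.1
ee_pos: [0.5026, -0.0145, 0.1531]
eef_rot: [-3.142, 0.0, 0.015]
force: [0.3, 0.0, -3.8]
grip_width: 0.0261
grip_force: 60.0
```

Run:
```python
from h import *
im,d=camera("scene"); a=cv2.resize(im[190:350,210:370],(480,480),interpolation=3)
I=info("scene")
im2,d2=camera("wrist"); b=cv2.resize(im2,(320,240)); 
c=np.zeros((480,800,3),np.uint8); c[:,:480]=a; c[:240,480:]=b; cv2.imwrite("pics/s4.png",c)
f=info("wrist"); K,o,A=f; v,u=np.mgrid[:480,:640]; P=np.stack([(u-K[0,2])/K[0,0]*d2,(v-K[1,2])/K[1,1]*d2,d2],-1)@A.T+o
e=ctrl.get_obs()["ee_pos"]; print(e)
m=(np.hypot(P[...,0]-e[0]-.052,P[...,1]-e[1])<.017)&(P[...,2]>e[2]+.04)&(P[...,2]<e[2]+.08); Q=P[m]
c,*_=np.linalg.lstsq(np.c_[Q[:,:2]-e[:2],np.ones(len(Q))],Q[:,2],rcond=None); print(c,Q.mean(0)-e)
m=(np.hypot(P[...,0]-e[0]-.052,P[...,1]-e[1])<.035)&(P[...,2]>e[2]+.048)&(P[...,2]<e[2]+.07);Q=P[m];print("headext",Q.min(0),Q.max(0))
```

```text
[ 0.5032058  -0.01465084  0.15398083]
[ 0.00965213 -0.01414581  0.21175028] [ 5.24738617e-02 -8.71127922e-06  5.82760594e-02]
headext [ 0.52969945 -0.03471934  0.20226227] [0.57443665 0.0098307  0.21471432]
```

View pics/s4.png

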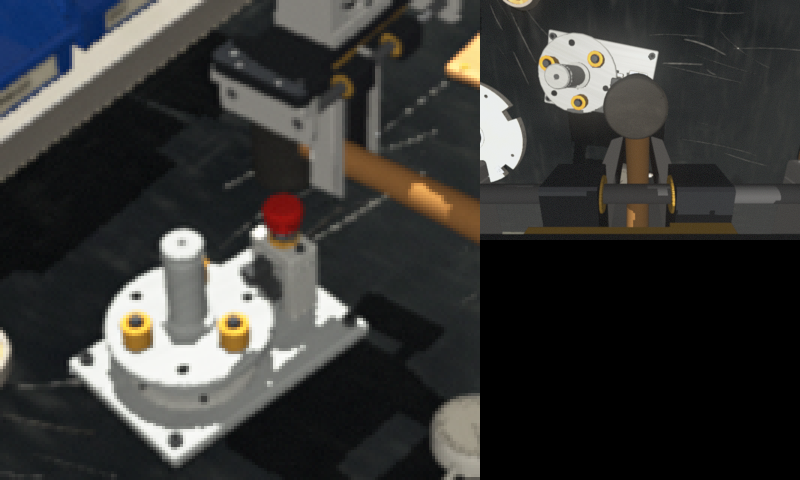

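Emit:
carry_out --motion '[[[0,0,0.05],0],[[0,0,0.11],0],[[0,0,0.17],0],[[0,0,0.22],0],[[0,0,0.22],0],[[0,0,0.22],0]]'

```text
time_s: 8.8
ee_pos: [0.5024, -0.0144, 0.1079]
eef_rot: [-3.141, 0.001, 0.015]
force: [0.4, 0.0, -5.1]
grip_width: 0.0258
grip_force: 60.0
```

Emit:
carry_out --motion '[[[0,0,0.01],0],[[0,0,0.02],0],[[0,0,0.02],0],[[0,0,0.02],0]]'

```text
time_s: 9.2
ee_pos: [0.5021, -0.0145, 0.1054]
eef_rot: [3.141, 0.001, 0.015]
force: [-12.3, -0.1, 12.1]
grip_width: 0.0256
grip_force: 60.0
```

Run:
```python
from h import *
im,d=camera("scene"); I=info("scene"); a=cv2.resize(im[190:350,210:370],(480,480),interpolation=3); cv2.imwrite("pics/s5.png",a)
im,d=camera("wrist"); K,o,A=info("wrist"); v,u=np.mgrid[:480,:640]; P=np.stack([(u-K[0,2])/K[0,0]*d,(v-K[1,2])/K[1,1]*d,d],-1)@A.T+o
s=ctrl.get_obs();e=s["ee_pos"]; print(e,s["force"],s["moment"])
m=(np.hypot(P[...,0]-e[0]-.052,P[...,1]-e[1])<.017)&(P[...,2]>e[2]+.04)&(P[...,2]<e[2]+.08); Q=P[m]
c,*_=np.linalg.lstsq(np.c_[Q[:,:2]-e[:2],np.ones(len(Q))],Q[:,2],rcond=None); print(c,Q.mean(0)-e)
```

```text
[ 0.50211745 -0.0144678   0.10533705] [-11.75755257   0.39407768  11.21625588] [1.96929207e-02 1.77705499e+00 1.88502785e-04]
[-0.10696734  0.03512479  0.17366056] [0.0526278  0.000117   0.06269816]
```

View pics/s5.png

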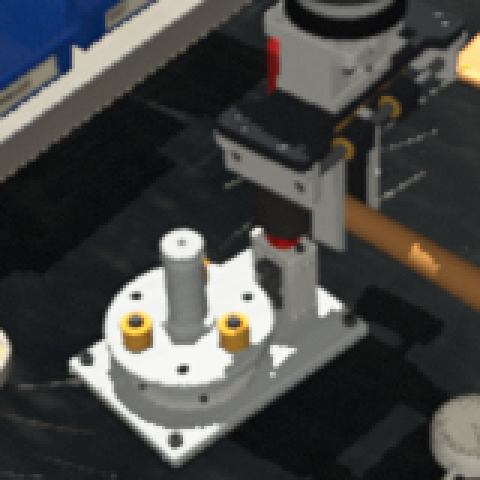

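The mallet head sits on the red cap at (285,240) with the pin driven down, and the catch now stands upright, swung away from the flange. I'll raise the mallet and check the cap height.

Emit:
carry_out --motion '[[[0,0,-0.1],0],[[0,0,-0.25],0],[[0,0,-0.42],0],[[0,0,-0.5],0],[[-0.1,0.15,-0.5],0],[[-0.18,0.35,-0.5],0],[[-0.22,0.55,-0.5],0],[[-0.22,0.75,-0.5],0],[[-0.22,0.84,-0.5],0],[[-0.22,0.84,-0.5],0],[[-0.22,0.84,-0.5],0]]'

```text
time_s: 10.4
ee_pos: [0.461, -0.183, 0.2042]
eef_rot: [-3.141, 0.0, 0.014]
force: [-0.2, 0.2, -4.6]
grip_width: 0.0259
grip_force: 60.0
```

```bash
cat > chk.py <<'E'
from h import *
def cl(n):
    im,d=camera(n); K,o,A=info(n); v,u=np.mgrid[:480,:640]; return im,d,np.stack([(u-K[0,2])/K[0,0]*d,(v-K[1,2])/K[1,1]*d,d],-1)@A.T+o
def redz(n):
    im,d,P=cl(n); b,g,r=[im[...,i].astype(int) for i in range(3)]
    m=(r>120)&(g<60)&(b<60)&(np.hypot(P[...,0]-.555,P[...,1]+.0115)<.02)&(P[...,2]>.06); Q=P[m]
    print(n,m.sum(),Q[:,2].mean() if len(Q) else 0,np.percentile(Q[:,2],[50,90]) if len(Q) else 0,np.round((Q.min(0)+Q.max(0))/2,4) if len(Q) else 0)
def head(yaw=0.015):
    im,d,P=cl("wrist"); s=ctrl.get_obs();e=s["ee_pos"]; print(s["time_s"],e,s["eef_rot"])
    m=(np.hypot(P[...,0]-e[0]-.052,P[...,1]-e[1])<.017)&(P[...,2]>e[2]+.04)&(P[...,2]<e[2]+.08); Q=P[m]
    c,*_=np.linalg.lstsq(np.c_[Q[:,:2]-e[:2],np.ones(len(Q))],Q[:,2],rcond=None); print("slope",c,Q.mean(0)-e)
E
python3 - <<'E'
from chk import *
for n in("top","wrist","scene"): redz(n)
head()
E
python3 look.py w6 mallet_rest mallet_head
```

```text
top 172 0.08954888618569821 [0.08989465 0.09214744] [ 0.5577 -0.0122  0.0843]
wrist 183 0.08937843315859735 [0.08965116 0.09068712] [ 0.5539 -0.0135  0.0887]
scene 123 0.087224798791361 [0.08856294 0.09052312] [ 0.5545 -0.0104  0.0813]
10.6 [ 0.4612117  -0.18226276  0.20449825] [-3.14154186e+00 -1.39969494e-04  1.63694286e-02]
slope [-0.04510075  0.02165312  0.26828661] [5.26626256e-02 4.63802696e-05 6.14142469e-02]
mallet_rest 0.76 [494.1 105. ] [ 0.5714 -0.3503  0.0121]
10.75 [ 0.46117721 -0.18259187  0.20452635] [ 3.14157916e+00 -1.38203385e-04  1.60034720e-02]
```

Emit:
carry_out --motion '[[[0.05,0.15,0],0],[[0.12,0.35,0],0],[[0.2,0.55,0],0],[[0.28,0.75,0],0],[[0.3,0.9,0],0],[[0.3,0.905,0],0],[[0.3,0.905,0.15],0],[[0.3,0.905,0.35],0],[[0.3,0.905,0.55],0],[[0.3,0.905,0.7],0],[[0.3,0.905,0.7],0],[[0.3,0.905,0.7],0]]'

```text
time_s: 11.95
ee_pos: [0.5242, -0.3629, 0.0655]
eef_rot: [3.141, -0.0, 0.016]
force: [-0.1, -0.3, -4.2]
grip_width: 0.026
grip_force: 60.0
```

Emit:
carry_out --motion '[[[0,0,0.03],0],[[0,0,0.06],0],[[0,0,0.09],0],[[0,0,0.11],0],[[0,0,0.13],0],[[0,0,0.145],0],[[0,0,0.15],0],[[0,0,0.15],0],[[0,0,0.15],0]]'

```text
time_s: 12.85
ee_pos: [0.5239, -0.3632, 0.0347]
eef_rot: [3.141, -0.0, 0.015]
force: [0.6, 0.4, -0.9]
grip_width: 0.0255
grip_force: 60.0
```

Tail is resting; open and rise straight up.

Emit:
carry_out --motion '[[[0,0,0],0],[[0,0,0],0],[[0,0,0],0],[[0,0,0],0],[[0,0,0],0],[[0,0,0],0],[[0,0,0],0],[[0,0,0],0]]' --hand -1

```text
time_s: 13.65
ee_pos: [0.5238, -0.3631, 0.0344]
eef_rot: [-3.142, -0.0, 0.015]
force: [-0.1, -0.1, -0.2]
grip_width: 0.0864
grip_force: 0.0
```

Emit:
carry_out --motion '[[[0,0,-0.1],0],[[0,0,-0.25],0],[[0,0,-0.45],0],[[0,0,-0.65],0],[[0,0,-0.85],0],[[0,0,-1],0],[[0,0,-1],0],[[0,0,-1],0]]'

```text
time_s: 14.45
ee_pos: [0.5238, -0.3631, 0.2344]
eef_rot: [3.141, -0.0, 0.015]
force: [1.1, -0.1, -0.6]
grip_width: 0.0937
grip_force: 0.0
```

Emit:
carry_out --motion '[[[-0.05,-0.2,0],0],[[-0.1,-0.4,0],0],[[-0.2,-0.6,0],0],[[-0.25,-0.8,0],0],[[-0.25,-1,0],0],[[-0.25,-1,0],0],[[-0.25,-1,0],0]]'

```text
time_s: 15.15
ee_pos: [0.4706, -0.1634, 0.2335]
eef_rot: [-3.141, 0.001, 0.017]
force: [-0.4, -0.4, 0.4]
grip_width: 0.094
grip_force: 0.0
```

```bash
python3 look.py w7 mallet_head mallet_rest
python3 - <<'E'
import cv2,numpy as np
from chk import *
im,d,P=cl("top"); cv2.imwrite("pics/t7.png",np.hstack([im[120:400,180:550][:, :]]))
m=(np.hypot(P[...,0]-.575,P[...,1]+.36)<.05)&(P[...,2]>.08)&(d>0);Q=P[m];print(Q.min(0),Q.max(0))
E
```

```text
mallet_head 0.89 [531.8 113.4] [ 0.5699 -0.3414  0.0892]
mallet_rest 0.93 [500.7 115.9] [ 0.5711 -0.3403  0.0381]
15.3 [ 0.47067393 -0.16474383  0.23369891] [-3.14115592e+00  1.15109873e-03  1.42075157e-02]
[ 0.55195101 -0.3833579   0.08013213] [ 0.59568959 -0.33843428  0.09486585]
```

View pics/w7.png

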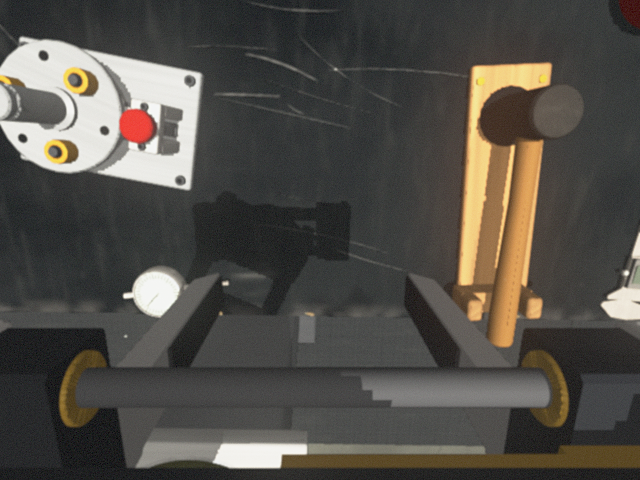

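The mallet lies squarely on its pad and in the fork (head 555,112; handle end 503,345), and the catch is open. Next I'll move toward the spindle.

Emit:
carry_out --motion '[[[0.04,-0.2,0],0],[[0.08,-0.4,0],0],[[0.12,-0.6,0],0],[[0.16,-0.8,0],0],[[0.16,-0.97,0],0],[[0.16,-0.97,0],0],[[0.16,-0.97,0],0]]'

```text
time_s: 16.05
ee_pos: [0.4999, 0.0302, 0.2341]
eef_rot: [3.141, 0.001, 0.016]
force: [0.0, -1.4, 0.1]
grip_width: 0.0942
grip_force: 0.0
```

```bash
python3 look.py w8 spindle pin_top sleeve_1 catch_nose
python3 - <<'E'
from h import *
f=np.load("w8.npz"); I=(f["K"],f["o"],f["A"]); d=f["d"]; K,o,A=I; v,u=np.mgrid[:480,:640]
P=np.stack([(u-K[0,2])/K[0,0]*d,(v-K[1,2])/K[1,1]*d,d],-1)@A.T+o
def fit(Q):
    c=np.linalg.lstsq(np.c_[2*Q,np.ones(len(Q))],(Q**2).sum(1),rcond=None)[0]; return c[:2],np.sqrt(c[2]+c[:2]@c[:2])
near=np.hypot(P[...,0]-.57,P[...,1]-.075)
t=(near<.03)&(P[...,2]>.119)&(P[...,2]<.135); Q=P[t]; print("shaft top",t.sum(),Q.mean(0),(Q.min(0)+Q.max(0))/2,np.ptp(Q,axis=0))
for z0,z1 in((.06,.08),(.08,.1),(.1,.118)):
    q=(near<.025)&(P[...,2]>z0)&(P[...,2]<z1); 
    if q.sum()>20: print("side",z0,fit(P[q][:,:2]))
q=(near<.07)&(P[...,2]>.046)&(P[...,2]<.057); Q=P[q]; print("flange",(Q.min(0)+Q.max(0))/2,np.ptp(Q,axis=0),np.median(Q[:,2]))
E
```

```text
pin_top 0.61 [362.5 165.4] [ 0.5549 -0.0101  0.0908]
sleeve_1 0.93 [275. 185.] [0.5343 0.0671 0.0663]
sleeve_1 0.93 [297.8 119.1] [0.5925 0.0459 0.0751]
sleeve_1 0.63 [232.5 127.7] [0.5847 0.1045 0.0666]
catch_nose 0.59 [336.3 159.2] [0.5582 0.0102 0.0553]
16.3 [0.49990431 0.02949409 0.23440672] [3.14152324e+00 6.56769298e-05 1.36096724e-02]
shaft top 1110 [0.56973312 0.07445487 0.12486098] [0.56944536 0.07469593 0.12352808] [0.02741525 0.02740152 0.00767249]
side 0.06 (array([0.56953989, 0.07610162]), np.float64(0.01555346484827432))
side 0.08 (array([0.56955749, 0.07480613]), np.float64(0.013898122710250168))
side 0.1 (array([0.56955226, 0.07483786]), np.float64(0.013869958131870147))
flange [0.56934983 0.07001237 0.05285859] [0.11549117 0.12604066 0.00826976] 0.05204100247648513
```

View pics/w8.png

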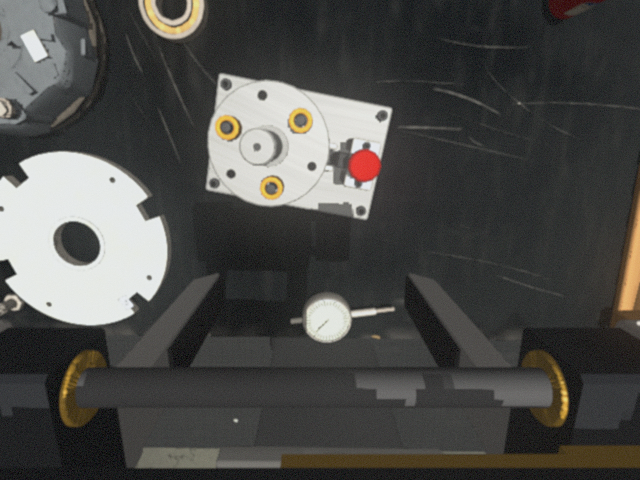

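The view shows the shaft at (262,146), sleeves on their studs at (228,127), (300,120) and (272,187), and the red cap at (365,165) on the finger-closing line side but 14 mm clear.

Emit:
carry_out --motion '[[[0.1,-0.08,0],0],[[0.25,-0.16,0],0],[[0.352,-0.22,0],0],[[0.352,-0.22,0],0],[[0.352,-0.22,0.15],0],[[0.352,-0.22,0.3],0],[[0.352,-0.22,0.4],0],[[0.352,-0.22,0.4],0],[[0.352,-0.22,0.4],0]]'

```text
time_s: 17.2
ee_pos: [0.5696, 0.075, 0.1554]
eef_rot: [-3.142, -0.001, 0.015]
force: [0.4, -0.2, 0.1]
grip_width: 0.094
grip_force: 0.0
```

Emit:
carry_out --motion '[[[0,0,0.1],0],[[0,0,0.2],0],[[0,0,0.3],0],[[0,0,0.335],0],[[0,0,0.335],0],[[0,0,0.335],0],[[0,0,0.335],0]]'

```text
time_s: 17.9
ee_pos: [0.5702, 0.0756, 0.0888]
eef_rot: [-3.141, -0.002, 0.015]
force: [-0.4, -0.3, 0.4]
grip_width: 0.094
grip_force: 0.0
```

Emit:
carry_out --motion '[[[0,0,0],0],[[0,0,0],0],[[0,0,0],0],[[0,0,0],0],[[0,0,0],0],[[0,0,0],0],[[0,0,0],0],[[0,0,0],0],[[0,0,0],0],[[0,0,0],0]]' --hand 1 --force 55

```text
time_s: 18.9
ee_pos: [0.5696, 0.0753, 0.0875]
eef_rot: [3.141, -0.0, 0.015]
force: [0.8, -2.9, -0.2]
grip_width: 0.0271
grip_force: 55.0
```

Emit:
carry_out --motion '[[[0,0,-0.015],0],[[0,0,-0.03],0],[[0,0,-0.05],0],[[0,0,-0.07],0],[[0,0,-0.09],0],[[0,0,-0.12],0],[[0,0,-0.16],0],[[0,0,-0.2],0],[[0,0,-0.2],0],[[0,0,-0.2],0]]'

```text
time_s: 19.9
ee_pos: [0.5695, 0.0757, 0.1276]
eef_rot: [-3.141, -0.0, 0.015]
force: [0.6, -0.2, -8.3]
grip_width: 0.0272
grip_force: 55.0
```

Emit:
carry_out --motion '[[[0,0,-0.03],0],[[0,0,-0.07],0],[[0,0,-0.12],0],[[0,0,-0.17],0],[[0,0,-0.22],0],[[0,0,-0.26],0],[[0,0,-0.29],0],[[0,0,-0.3],0],[[0,0,-0.3],0],[[0,0,-0.3],0]]'

```text
time_s: 20.9
ee_pos: [0.5694, 0.0756, 0.187]
eef_rot: [3.142, 0.001, 0.015]
force: [0.2, -0.8, -8.1]
grip_width: 0.0272
grip_force: 55.0
```

Run:
```python
from chk import *
s=ctrl.get_obs(); print(s["time_s"],s["ee_pos"],s["eef_rot"],s["force"],s["moment"])
im,d,P=cl("wrist"); cv2.imwrite("pics/w9.png",im)
m=(np.hypot(P[...,0]-.57,P[...,1]-.075)<.07)&(P[...,2]>.13)&(P[...,2]<.17)&(d>0); Q=P[m]
print(len(Q),np.median(Q[:,2]))
z=np.median(Q[:,2]); g=Q[abs(Q[:,2]-z)<.01]; print(np.linalg.lstsq(np.c_[g[:,:2],np.ones(len(g))],g[:,2],rcond=None)[0])
im,d,P=cl("scene"); a=cv2.resize(im[150:350,170:370],(600,600),interpolation=3); cv2.imwrite("pics/s9.png",a)
redz("scene")
```

```text
20.9 [0.56938622 0.07557584 0.18699943] [3.14156624e+00 7.23608416e-04 1.51924183e-02] [ 0.18910501 -0.77174485 -8.10806967] [-0.02748461  0.02976537 -0.04369964]
17141 0.15173765992466812
[-0.01036855 -0.00116186  0.15824686]
scene 116 0.08715771344868173 [0.08862173 0.09085703] [ 0.5536 -0.0105  0.0812]
```

View pics/s9.png

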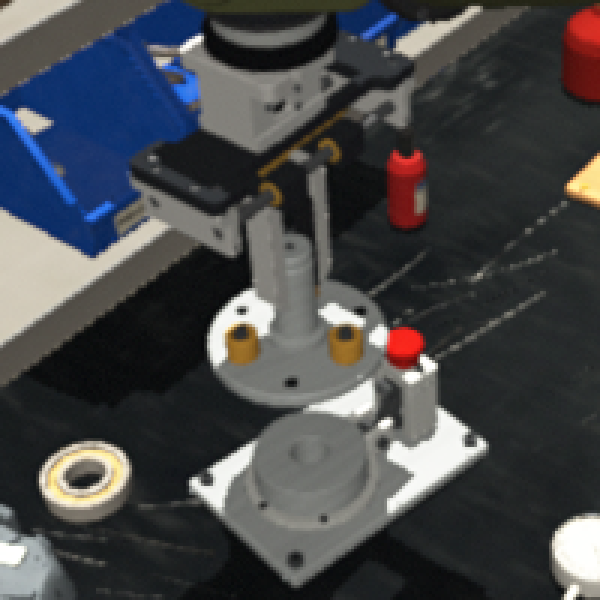

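The spindle hangs level (tilt about 0.01 rad) with its underside 100 mm above the seat and sleeves on. The pin is still down.

```bash
python3 -c "
from h import *
print(ctrl.hand_in())"
```

```text
the job is handed in; nothing more can be done
None
```

I handed the job in; the station returned no verdict. At that point the red pin was fully down, the mallet was back on its rest, and the spindle was held level about 10 cm above its seat. Two sleeves showed on their studs in the last picture; the third was hidden behind the shaft and fingers.

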